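# Set a straightedge against two line pins and weigh it down

### The job

Slide the aluminium straightedge flat along the slab, away from the robot, until its long edge bears on both steel line pins at once, and keep it lightly pressed against both for a moment without straining the pins. Then stand the cream canister upright on the straightedge, on either side of the knob, to weigh it down, with the edge still touching both pins. Let go, and leave everything else where it is.

Things in the scene. Friction and masses are not known exactly. Their poses are not given: they have to be found in the camera images.
- straightedge_knob (a point): Middle of the round black knob on the straightedge: on the knob's axis, 29 mm above the bar's underside. The knob stands upright on the centre of the bar: 32 mm diameter, 38 mm tall, its top 48 mm above the slab; fixed to the bar, but being round it can turn between the fingers. x along the bar, y across it, z up.
- pin_left: Left (+y) steel line pin, 16 mm diameter, 50 mm tall, upright and rigid in the slab; origin on its axis at the slab's surface. A long edge touches it when its axis is 43 mm from the bar's centre line. The bar's push on each pin must stay under 12 N; a light steady press of 3 to 8 N on each is right.
- pin_right: Right (-y) steel line pin, same as the left one, 180 to 280 mm from it.
- canister_centre (a point): Centre of the cream plastic canister, on its axis 58 mm above its underside, z up. 116 mm tall, 0.35 to 0.65 kg; body 64 mm diameter; closed twist cap on top, 46 mm diameter, from 90 to 116 mm above the underside. It and the pot stand left and right of the straightedge, either way round.
- straightedge: The straightedge: loose flat aluminium bar 400 long (x) x 70 wide (y) x 10 mm thick, 0.3 to 0.5 kg, long edges at y = +35 and -35 mm, lying on the slab on the robot's side of the pins; it slides with 2 to 5 N, more if pressed down. Origin at the centre of its underside.
- canister: The canister itself: same axes, origin at the centre of its underside.
- pot: terracotta long tom pot, 98 mm across the rim, 145 mm tall; origin at the centre of its underside (leave it alone)
- widger: flat beech widger lying on the slab, 180 x 20 x 6 mm, just beyond the pins; origin on its underside (leave it alone)
- scoop: aluminium scoop, 75 mm wide, 210 mm long with its handle, 45 mm high; origin under the back of its blade, blade along its +x (leave it alone)
- jar: amber glass jar, 60 mm across, 85 mm tall; origin at the centre of its underside (leave it alone)
- tamper: wooden soil tamper, a 90 x 120 x 18 mm board with a ball handle, 77 mm high; origin at the centre of its underside (leave it alone)
- saucer: terracotta saucer, 110 mm across, 18 mm high; origin at the centre of its underside (leave it alone)
Mind the look-alikes: they are no part of the job. Leave any pink or purple look-alike of the canister alone.

How it is judged:
By the outcome, as a careful person would: the job done as asked, in the order asked, and still so for the second after the job is handed in, with the robot touching nothing.
It also fails if it takes over 72 s, if anything falls off the work surface, if the arm or the gripper's body presses on something with over 40 N, if the wrist force passes 120 N, or if a joint passes its speed limit or range.

### The arm

A 6-joint arm with a two-finger parallel gripper is mounted at the origin on the work surface. World frame = base frame: x ahead of the robot, y to its left, z up, the work surface at z = 0. Lengths are in mm, angles in rad, forces in N, time in s.
With the tool pointing down it reaches from about 275 to 1000 mm from the base axis. Payload 8.4 kg.
Tool frame: the origin (TCP) lies on the centre line of the jaws, within the pads' length; the fingertips stand 14 mm ahead of it and the grasp point (between the pads) lies 5 mm behind it; z points along the fingers, y is the line along which they close (so a half turn about z gives the same grasp; the last joint's range is limited). The gripper opens to 85 mm and grips with 20 to 120 N. Pads are 22 mm wide; open, the fingers measure 114 mm over their backs; the gripper's body (76 mm by 85 mm) begins 54 mm behind the grasp point. The pads swing forward as they close: fully open they stand 13 mm farther back than shut.
Start: joints at [1.186, 0.353, 1.633, -0, 1.155, -0.002], TCP at [233.448, 579.767, 245.281] pointing down, gripper open.
Joint ranges: [-2.63, 2.63], [-0.92, 2.1], [0.06, 2.66], [-1.3, 4.44], [0, 2.69], [-3.02, 3.02]. Speed limits (rad/s): [2.22, 2.22, 2.79, 3.14, 3.14, 3.14].

### API

Orientations are given as [roll, pitch, yaw] about the fixed x, y, z axes, in that order (R = Rz(yaw) Ry(pitch) Rx(roll)).
In Python, from rig import r gives the robot as it stands.
- The arm moves only by the tool step_arm, never from a script. Its argument "plan" is text: rows parted by semicolons, each of 7 numbers parted by spaces: the turn, a rotation vector about the world's x, y, z in degrees, then the shift along the world's x, y, z in mm, then the closure in counts, from 0 (fully open) to 255 (shut). In form: rx ry rz x y z hand; .... A call has 1 to 8 rows; each row is the pose to reach, as a shift and turn from the pose commanded when the call began; what a row does not reach only later rows make up. A row lasts 1/10 s, in which the tool goes at most 50 mm and 8.59 degrees, less where a joint would pass 70% of its speed; a pose out of reach is approached as far as the arm can. A call with a gripper value outside its range is refused whole. The fingers move at their own pace and stop on an object; "force" is the grip in N (left out, the last holds). Time passes only in rows, so rows that repeat a pose let the fingers close. It gives the time, the measured TCP pose, the force, the opening and the grip force at its end, in the units of the state.
- r.sense(): the state, without advancing time (a new reading comes with each control period).
- r.grab_frame(name): name is "scene" or "top" or "wrist"; returns (picture, depth): 480x640x3 uint8, red, green, blue; 480x640 float32, mm along the optical axis (not along the pixel's ray), 0 where there is no reading.
- r.get_calibration(name): a dict with "K" (3x3 intrinsics, pixels), "world_from_camera" (4x4, takes a point from camera to world coordinates). Camera axes: x right, y down, z forward; pixel columns grow to the right and rows downward; lengths in mm; the calibration is good to about 2 mm. A picture is of the moment at which its call begins: read the wrist's pose just before it. get_calibration takes no time and is no camera call; for the wrist camera it gives the pose at the moment of the call.
- r.sign_off(): hands the job in; it is judged then, once.
The state is a dict: "clock": time; "qpos": joint angles; "qvel": joint speeds; "joint_efforts": joint torques, N m; "eef_pos": TCP position; "tcp_rot": TCP orientation; "contact_force": force on the tool from outside, world axes, zero at the start; "wrist_torque": the same for the moment, N m; "opening": opening from 0.0 (shut) to 1.0 (fully open); "grasp_force": force on a finger pad.
Only numpy, scipy, OpenCV 4.12 (cv2) and the standard library are available. Lean on these libraries where they do the work, as an engineer would, in place of code of your own. Each camera call takes 0.05 s, during which the arm holds its last target. There are 200 camera calls.

## Working session

There is one attempt and no reset: what is moved stays moved. The work goes in short steps, Python scripts to look and compute and a tool call to move; the robot and the scene stay as the last step left them, time stands still between calls to the robot, and variables do not carry over. Pictures are saved under pics/ and viewed, at most 12 in all, crops included, and the job is handed in when it is done.

Besides the shell and the picture viewer there is one more tool, called after ">>>" as name(argument=value, ...), one argument or row to a line, values as JSON. step_arm: Moves the arm, as the interface text tells. Its arguments: {"type":"object","properties":{"plan":{"type":"string"},"force":{"type":"number"}},"required":["plan"]}

```bash
mkdir -p pics; ls
cat > h.py <<'E'
import numpy as np, cv2
from rig import r
def load(n): 
    d=np.load(n+'.npz'); return d['p'],d['d'],d['K'],d['T']
def save(n,f):
    p,d=r.grab_frame(n); c=r.get_calibration(n)
    np.savez(f+'.npz',p=p,d=d,K=np.array(c['K']),T=np.array(c['world_from_camera']))
    cv2.imwrite('pics/%s.png'%f,cv2.cvtColor(p,cv2.COLOR_RGB2BGR)); return load(f)
def world(d,K,T):
    v,u=np.mgrid[:480,:640]; P=np.stack([(u-K[0,2])/K[0,0]*d,(v-K[1,2])/K[1,1]*d,d],-1)
    return P@T[:3,:3].T+T[:3,3]
def ray(u,v,z,K,T):
    q=T[:3,:3]@np.array([(u-K[0,2])/K[0,0],(v-K[1,2])/K[1,1],1]); o=T[:3,3]
    return o+q*(z-o[2])/q[2]
E
python3 - <<'E'
from h import *
save('top','top0');save('scene','sc0')
s=r.sense();print(s['clock'],s['eef_pos'],s['tcp_rot'],s['contact_force'],s['opening'])
for n in('top','sc'):print(load(n+'0')[3])
E
```

```text
pics
0.1 [233.30896148 579.36834469 244.62509012] [-3.14030428e+00  2.54052264e-05  2.75879327e+00] [ 0.26843789  0.25828895 -0.0538726 ] 0.9984921015962682
[[-7.87714138e-03 -9.83131968e-01  1.82727898e-01  3.11417563e+02]
 [-9.99866605e-01  5.12906345e-03 -1.55069062e-02  4.73538018e+01]
 [ 1.43081122e-02 -1.82825673e-01 -9.83041226e-01  1.33209629e+03]
 [ 0.00000000e+00  0.00000000e+00  0.00000000e+00  1.00000000e+00]]
[[ 7.65095387e-01  3.79221720e-01 -5.20403628e-01  1.05688696e+03]
 [ 6.43882985e-01 -4.58865322e-01  6.12255925e-01 -5.66548174e+02]
 [-6.61443383e-03 -8.03513225e-01 -5.95250154e-01  6.28735398e+02]
 [ 0.00000000e+00  0.00000000e+00  0.00000000e+00  1.00000000e+00]]
```

View pics/top0.png

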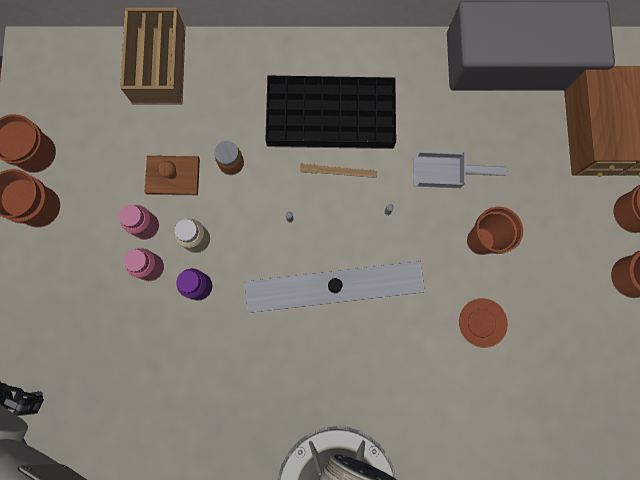

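View pics/sc0.png

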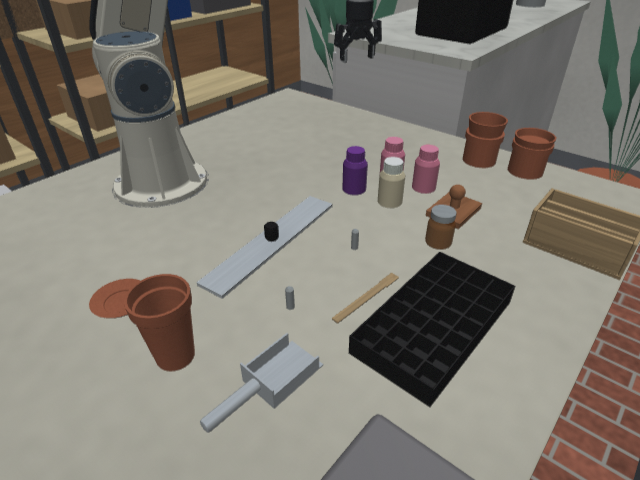

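The top view shows the knob at (335,285), the pins at (289,216) and (388,209), and the bar between columns 246 and 424. There are four canister candidates: pink (133,219), pink (140,262), purple (193,283), and cream with a white-grey cap (188,233). Only the last fits "cream". I'll measure it and enlarge a crop to confirm.

Run:
```python
from h import *
p,d,K,T=load('top0'); W=world(d,K,T)
def blob(name,m):
    n,l,s,c=cv2.connectedComponentsWithStats(m.astype(np.uint8))
    for i in range(1,n):
        if s[i,4]>8: 
            Q=W[l==i]; print(name,c[i].round(1),s[i,4],Q.mean(0).round(1),np.median(Q,0).round(1),'min',Q.min(0).round(),'max',Q.max(0).round())
Z=W[...,2]
roi=lambda a,b,c,e:np.pad(np.ones((e-c,b-a),bool),((c,480-e),(a,640-b)))
blob('pin',roi(275,405,195,230)&(Z>40))
blob('knob',roi(315,355,268,300)&(Z>38))
blob('can',roi(165,212,210,255)&(Z>105))
blob('canbody',roi(165,212,210,255)&(Z>20))
blob('purple',roi(170,216,260,305)&(Z>20))
blob('pink',roi(112,160,200,285)&(Z>20))
m=roi(235,435,255,320)&(Z>6)&(Z<16)
n,l,s,c=cv2.connectedComponentsWithStats(m.astype(np.uint8));i=1+s[1:,4].argmax()
Q=W[l==i]; rect=cv2.minAreaRect(Q[:,:2].astype(np.float32));print(rect,cv2.boxPoints(rect),Q[:,2].mean())
print('slab z',np.median(Z[330:380,200:400]))
for u,v in((289,216),(388,209)):print(ray(u,v,50,K,T))
cv2.imwrite('pics/crop.png',cv2.resize(cv2.cvtColor(p[190:320,90:260],4),None,fx=4,fy=4,interpolation=2))
```

```text
pin [389.8 207.3] 43 [ 604.2 -124.    46.8] [ 604.4 -124.5   46.8] min [ 597. -131.   40.] max [ 612. -116.   54.]
pin [288.9 215. ] 40 [581.  100.5  78.9] [588.  101.6  46.9] min [311.  47.  42.] max [ 595.  108. 1332.]
knob [334.8 285. ] 169 [430.3   1.5  53.3] [430.9   0.9  45.8] min [311. -15.  38.] max [ 447.   47. 1332.]
can [185.6 230. ] 393 [541.5 314.6 117.2] [541.9 315.2 114.4] min [311.  47. 105.] max [ 567.  339. 1332.]
canbody [190.9 234.8] 855 [535.6 308.2  92. ] [534.2 307.3  93.1] min [311.  47.  20.] max [ 574.  347. 1332.]
purple [193.2 284. ] 838 [430.  298.8  98.4] [430.2 298.6 100.6] min [311.  47.  21.] max [ 465.  337. 1332.]
pink [137.4 220.7] 942 [567.  423.8  90.7] [566.1 422.6  89.3] min [311.  47.  20.] max [ 606.  464. 1332.]
pink [142.1 263.9] 908 [473.8 409.   91.8] [473.  407.4  92.7] min [311.  47.  20.] max [ 511.  448. 1332.]
((431.192138671875, 1.6793365478515625), (70.39241027832031, 402.0472717285156), 6.256987571716309) [[ 374.29642  197.66951]
 [ 418.11478 -201.98277]
 [ 488.08786 -194.31084]
 [ 444.2695   205.34145]] 9.249007906650295
slab z -1.6331761703122538
[584.61737185 101.41786473  50.        ]
[ 599.5324729  -119.53746626   50.        ]
```

View pics/crop.png

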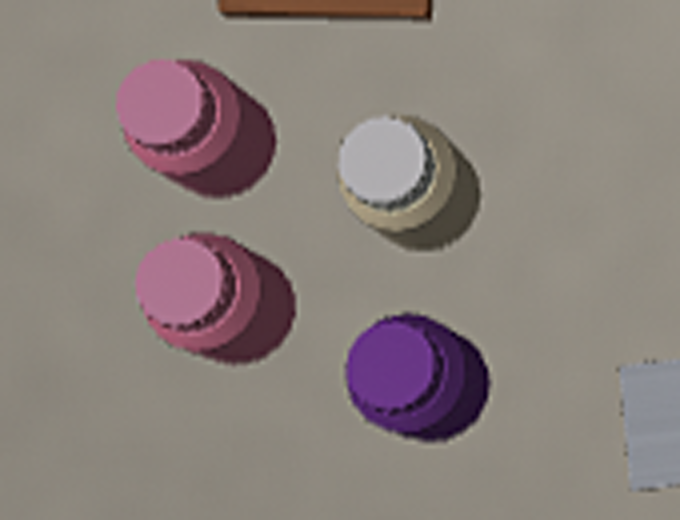

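The crop confirms the one cream canister: white cap at crop (382,160), the others are pink or purple. Sizes check out: the bar is 402 x 70 at 6.3° yaw, the pins are 227 mm apart, and their line sits at 4.15°. Moving over the knob.

>>> step_arm(
  plan="0 0 -8 16 -48 0 0; 0 0 -16 32 -96 0 0; 0 0 -24 48 -143 0 0; 0 0 -32 65 -190 0 0; 0 0 -40 81 -237 0 0; 0 0 -48 97 -284 0 0; 0 0 -56 113 -331 0 0; 0 0 -61.8 129 -378 0 0",
  force=20,
)

```text
clock: 0.9
eef_pos: [362.5, 199.9, 245.3]
tcp_rot: [3.141, -0.0, 1.675]
contact_force: [2.3, 0.8, 0.1]
opening: 0.998
grasp_force: 0.0
```

>>> step_arm(
  plan="0 0 0 17 -46 0 0; 0 0 0 34 -93 0 0; 0 0 0 51 -140 0 0; 0 0 0 68 -187 0 0; 0 0 0 68.5 -200.3 -45 0; 0 0 0 68.5 -200.3 -90 0; 0 0 0 68.5 -200.3 -125 0; 0 0 0 68.5 -200.3 -125 0",
)

```text
clock: 1.7
eef_pos: [427.5, 1.2, 116.7]
tcp_rot: [-3.133, -0.001, 1.679]
contact_force: [-0.7, -0.5, 0.3]
opening: 1.002
grasp_force: 0.0
```

Run:
```python
from h import *
p,d,K,T=save('wrist','w1');s=r.sense();print(s['eef_pos'],s['tcp_rot'],s['contact_force'],T.round(2).tolist())
```

```text
[429.20542334   1.36015696 118.94025847] [-3.13643822e+00 -5.58353937e-04  1.67994513e+00] [0.76529618 0.21644568 0.76366354] [[0.99, 0.1, 0.03, 420.97], [0.11, -0.95, -0.3, 79.85], [-0.01, 0.3, -0.95, 246.77], [0.0, 0.0, 0.0, 1.0]]
```

View pics/w1.png

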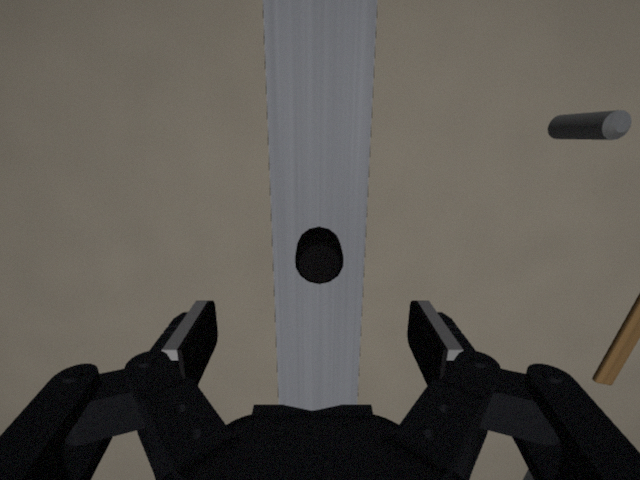

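The wrist view shows the knob top at (320,263) midway between the fingers, and the right pin's top at (617,125). Checking both against the top-view values.

Run:
```python
from h import *
p,d,K,T=load('w1')
print('knob',ray(320,263,48,K,T),'pin',ray(617,125,50,K,T))
W=world(d,K,T); print(W[263,320],W[125,615],W[50,310],W[50,150])
```

```text
knob [433.63296991   1.6662924   48.        ] pin [589.12607471 103.21213536  50.        ]
[433.52223514   2.35002072  49.73823278] [420.97037087  79.85110738 246.76814336] [412.95405375 130.14393943  10.81779051] [307.30866197 120.9514939    0.61064184]
```

It is the left pin, and it agrees with the top view: (589,103) against (588,101.6). The knob is at about (432.5,1.6). Descending and gripping.

>>> step_arm(
  plan="0 0 0 1.5 0 -40 0; 0 0 0 1.5 0 -75 0; 0 0 0 1.5 0 -90 0; 0 0 0 1.5 0 -90 0; 0 0 0 1.5 0 -90 120; 0 0 0 1.5 0 -90 160; 0 0 0 1.5 0 -90 200; 0 0 0 1.5 0 -90 200",
  force=20,
)

```text
clock: 2.55
eef_pos: [432.9, 1.5, 31.3]
tcp_rot: [3.14, 0.0, 1.68]
contact_force: [-2.6, -0.2, 17.0]
opening: 0.368
grasp_force: 19.0
```

>>> step_arm(
  plan="0 0 0 0 0 0 200; 0 0 0 0 0 0 200; 0 0 0 0 0 0 200; 0 0 0 0 0 0 200",
)

```text
clock: 2.95
eef_pos: [432.9, 1.5, 31.4]
tcp_rot: [3.14, 0.0, 1.68]
contact_force: [-2.0, -0.3, 12.0]
opening: 0.364
grasp_force: 18.8
```

About 12 N of downward load from the swinging pads. I'll raise 1 mm to relieve it, then start sliding gently with the yaw correction.

>>> step_arm(
  plan="0 0 0 0 0 1 200; 0 0 0 0 0 1 200; 0 0 0 3 -0.5 1 200; 0 0 0 8 -1 1 200; 0 0 -0.5 15 -2 1 200; 0 0 -1 22 -3 1 200; 0 0 -1 30 -4 1 200; 0 0 -1 30 -4 1 200",
)

```text
clock: 3.75
eef_pos: [463.1, -2.6, 31.4]
tcp_rot: [3.141, 0.0, 1.663]
contact_force: [2.3, -1.1, 1.2]
opening: 0.371
grasp_force: 20.9
```

>>> step_arm(
  plan="0 0 -0.2 10 -1.5 0 200; 0 0 -0.4 22 -3 0 200; 0 0 -0.6 34 -4.5 0 200; 0 0 -0.8 46 -6 0 200; 0 0 -1 58 -7.5 0 200; 0 0 -1.1 70 -9.5 0 200; 0 0 -1.1 78 -10.5 0 200; 0 0 -1.1 78 -10.5 0 200",
)

```text
clock: 4.55
eef_pos: [541.4, -13.2, 31.4]
tcp_rot: [3.141, 0.0, 1.643]
contact_force: [1.5, -1.6, 3.0]
opening: 0.365
grasp_force: 21.1
```

Run:
```python
from h import *
s=r.sense();print(s['eef_pos'],s['contact_force'],s['wrist_torque'])
p,d,K,T=save('top','top1'); W=world(d,K,T);Z=W[...,2]
M=np.zeros((480,640),bool);M[195:300,235:440]=1
# bar visible ends, and its near edge, away from the gripper
m=(M&(Z>6)&(Z<16)).astype(np.uint8)
n,l,s_,c=cv2.connectedComponentsWithStats(m)
for i in range(1,n):
    if s_[i,4]>200:
        Q=W[l==i]; rr=cv2.minAreaRect(Q[:,:2].astype(np.float32)); print(s_[i,4],c[i].round(),rr)
cv2.imwrite('pics/t1c.png',cv2.resize(cv2.cvtColor(p[180:300,230:440],4),None,fx=3.8,fy=3.8,interpolation=2))
```

```text
[541.42935034 -13.18255968  31.42110869] [ 1.53209957 -1.62821221  3.02585205] [-0.17407842  0.03232666 -0.02222738]
697 [413. 232.] ((553.5774536132812, -180.15684509277344), (69.96978759765625, 65.48565673828125), 5.103196144104004)
1419 [282. 243.] ((531.6240234375, 117.90467834472656), (70.54373168945312, 135.63304138183594), 4.29026985168457)
```

View pics/t1c.png

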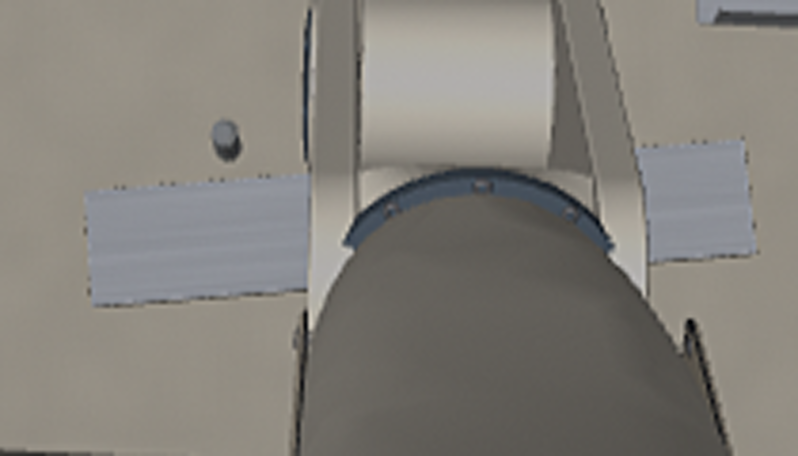

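The crop shows the bar parallel to the pins, at about 4.2°. Its far edge is still roughly 12 mm short of the left pin at crop (228,140), and the arm hides the right pin. Creeping in while watching the force.

>>> step_arm(
  plan="0 0 0 2 0 0 200; 0 0 0 4 0 0 200; 0 0 0 6 0 0 200; 0 0 0 8 0 0 200; 0 0 0 9 0 0 200; 0 0 0 9 0 0 200",
)

```text
clock: 5.2
eef_pos: [547.3, -13.0, 31.3]
tcp_rot: [-3.138, -0.0, 1.644]
contact_force: [-7.5, -0.8, 10.2]
opening: 0.369
grasp_force: 21.9
```

>>> step_arm(
  plan="0 0 0 0.5 0 0 200; 0 0 0 1 0 0 200; 0 0 0 1.5 0 0 200; 0 0 0 1.5 0 0 200",
)

```text
clock: 5.6
eef_pos: [548.6, -12.9, 31.3]
tcp_rot: [-3.137, -0.0, 1.644]
contact_force: [-7.9, -0.4, 11.1]
opening: 0.365
grasp_force: 22.0
```

>>> step_arm(
  plan="0 0 0 0.5 0 0 200; 0 0 0 1 0 0 200; 0 0 0 1 0 0 200",
)

```text
clock: 5.9
eef_pos: [549.6, -12.9, 31.3]
tcp_rot: [-3.137, -0.0, 1.644]
contact_force: [-9.0, -0.2, 11.6]
opening: 0.369
grasp_force: 22.0
```

```bash
cat > look.py <<'E'
from h import *
import sys
s=r.sense();print(s['eef_pos'].round(1),s['contact_force'].round(2),s['wrist_torque'].round(3))
p,d,K,T=save('scene',sys.argv[1])
a,b,c,e=180,330,180,400
cv2.imwrite('pics/%sc.png'%sys.argv[1],cv2.resize(cv2.cvtColor(p[a:b,c:e],4),None,fx=3.6,fy=3.6,interpolation=2))
E
python3 look.py s2
```

```text
[549.6 -12.9  31.3] [-8.96 -0.22 11.6 ] [-0.007  1.411  0.009]
```

View pics/s2c.png

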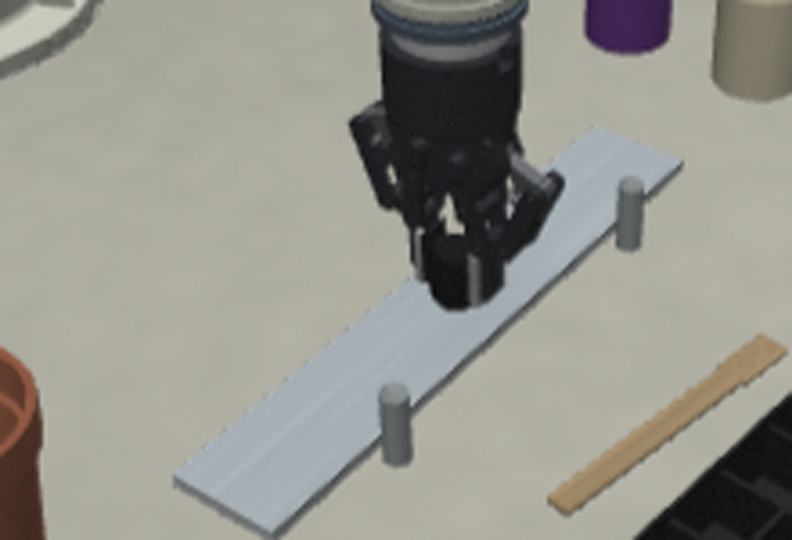

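Both pins look close to the edge in the scene crop, left at (630,215) and right at (395,425). The force is still sliding friction, with no yaw torque. I'll ease the downward load and keep creeping.

>>> step_arm(
  plan="0 0 0 0 0 0.5 200; 0 0 0 0.5 0 0.8 200; 0 0 0 1 0 0.8 200; 0 0 0 1.5 0 0.8 200; 0 0 0 1.5 0 0.8 200",
)

```text
clock: 6.45
eef_pos: [553.5, -13.0, 31.9]
tcp_rot: [-3.141, -0.0, 1.643]
contact_force: [-0.8, -0.4, -4.5]
opening: 0.366
grasp_force: 20.6
```

>>> step_arm(
  plan="0 0 0 0.5 0 0 200; 0 0 0 1 0 0 200; 0 0 0 1 0 0 200",
)

```text
clock: 6.75
eef_pos: [554.0, -13.0, 31.9]
tcp_rot: [-3.141, -0.0, 1.643]
contact_force: [-1.9, 0.4, -5.1]
opening: 0.369
grasp_force: 20.6
```

>>> step_arm(
  plan="0 0 0 0.5 0 -0.3 200; 0 0 0 1 0 -0.3 200; 0 0 0 1 0 -0.3 200",
)

```text
clock: 7.05
eef_pos: [554.2, -13.0, 31.5]
tcp_rot: [-3.139, -0.0, 1.643]
contact_force: [-5.7, 0.5, -1.8]
opening: 0.363
grasp_force: 20.9
```

>>> step_arm(
  plan="0 0 0 0.5 0 0 200; 0 0 0 1 0 0 200; 0 0 0 1 0 0 200",
)

```text
clock: 7.35
eef_pos: [554.3, -13.0, 31.4]
tcp_rot: [-3.137, -0.0, 1.643]
contact_force: [-8.1, 0.4, 0.4]
opening: 0.364
grasp_force: 21.1
```

Run:
```python
from rig import r
s=r.sense();print(s['eef_pos'].round(2),s['contact_force'].round(2),s['wrist_torque'].round(3))
```

```text
[554.32 -13.03  31.39] [-8.14  0.41  0.4 ] [-0.006  1.304 -0.143]
```

The bar has stalled at 554.3 as predicted (contact expected at 553–554). Raising to about 12–13 N total.

>>> step_arm(
  plan="0 0 0 0.5 0 0 200; 0 0 0 1 0 0 200; 0 0 0 1.5 0 -0.2 200; 0 0 0 1.5 0 -0.2 200; 0 0 0 1.5 0 -0.2 200",
)

```text
clock: 7.85
eef_pos: [554.4, -13.0, 31.3]
tcp_rot: [-3.135, -0.001, 1.643]
contact_force: [-14.6, 1.2, 7.7]
opening: 0.366
grasp_force: 22.1
```

```bash
python3 look.py s3
python3 - <<'E'
from h import *
p,d,K,T=save('wrist','w3')
E
```

```text
[554.4 -13.   31.3] [-14.64   1.16   7.74] [ 0.03   2.153 -0.197]
```

View pics/s3c.png

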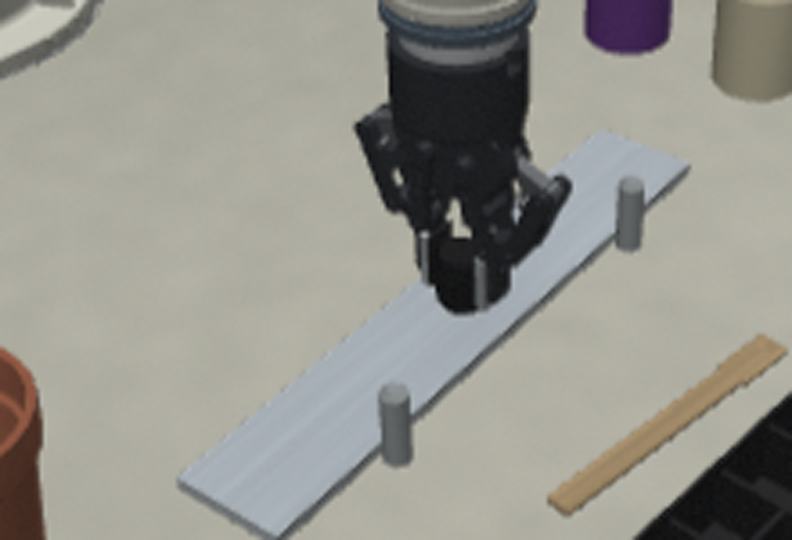

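Both pins bear. The total is 14.6 N, less a few N of friction, and the yaw moment is only 0.2 N m, where one pin alone would give about 1.6. The crop shows both pins, (630,215) and (395,425), on the edge. I'll ease slightly and hold.

>>> step_arm(
  plan="0 0 0 -0.5 0 0.2 200; 0 0 0 -0.5 0 0.2 200; 0 0 0 -0.5 0 0.2 200; 0 0 0 -0.5 0 0.2 200; 0 0 0 -0.5 0 0.2 200; 0 0 0 -0.5 0 0.2 200; 0 0 0 -0.5 0 0.2 200; 0 0 0 -0.5 0 0.2 200",
)

```text
clock: 8.75
eef_pos: [554.4, -13.1, 31.4]
tcp_rot: [-3.136, -0.001, 1.643]
contact_force: [-10.1, 0.3, 2.9]
opening: 0.371
grasp_force: 21.6
```

>>> step_arm(
  plan="0 0 0 0 0 0 200; 0 0 0 0 0 0 200; 0 0 0 0 0 0 200; 0 0 0 0 0 0 200; 0 0 0 0 0 0 200; 0 0 0 0 0 0 200; 0 0 0 0 0 0 200",
)

```text
clock: 9.45
eef_pos: [554.4, -13.0, 31.4]
tcp_rot: [-3.136, -0.001, 1.643]
contact_force: [-11.7, 0.5, 3.5]
opening: 0.364
grasp_force: 21.6
```

Held for 1.5 s at 10–12 N total. Next I ease off while keeping a light forward push, then open.

>>> step_arm(
  plan="0 0 0 -0.7 0 0.2 200; 0 0 0 -1.4 0 0.2 200; 0 0 0 -1.4 0 0.2 200",
)

```text
clock: 9.75
eef_pos: [554.3, -13.0, 31.5]
tcp_rot: [-3.138, -0.0, 1.644]
contact_force: [-5.1, -0.4, -3.9]
opening: 0.367
grasp_force: 20.7
```

>>> step_arm(
  plan="0 0 0 0 0 0 120; 0 0 0 0 0 0 80; 0 0 0 0 0 0 40; 0 0 0 0 0 0 0; 0 0 0 0 0 0 0; 0 0 0 0 0 0 0; 0 0 0 0 0 0 0",
)

```text
clock: 10.45
eef_pos: [556.1, -13.0, 32.0]
tcp_rot: [3.141, 0.0, 1.644]
contact_force: [-0.7, -0.4, -0.8]
opening: 0.999
grasp_force: 0.0
```

Run:
```python
from rig import r
s=r.sense();print(s['eef_pos'].round(2),s['tcp_rot'],s['contact_force'].round(2),s['wrist_torque'].round(3),s['opening'])
```

```text
[556.1  -13.03  32.  ] [3.14148196e+00 2.73951917e-05 1.64361056e+00] [-0.67 -0.42 -0.8 ] [0.004 0.052 0.036] 0.9985962510045322
```

Bar released. Now lifting and moving above the cream canister.

>>> step_arm(
  plan="0 0 0 0 0 20 0; 0 0 0 0 0 60 0; 0 0 0 0 0 110 0; 0 0 0 0 0 160 0; 0 0 0 0 0 210 0; 0 0 8 -2 45 230 0; 0 0 16 -4 92 230 0; 0 0 24 -6 140 230 0",
)

```text
clock: 11.25
eef_pos: [550.3, 128.2, 263.4]
tcp_rot: [3.139, 0.001, 2.067]
contact_force: [1.7, -0.0, -0.3]
opening: 0.996
grasp_force: 0.0
```

>>> step_arm(
  plan="0 0 8 -3 46 0 0; 0 0 12 -6 93 0 0; 0 0 12 -8 140 0 0; 0 0 12 -10 180 0 0; 0 0 12 -10 187 0 0; 0 0 12 -10 187 0 0; 0 0 12 -10 187 0 0",
)

```text
clock: 11.95
eef_pos: [539.9, 313.0, 261.7]
tcp_rot: [-3.141, 0.0, 2.272]
contact_force: [-0.4, -0.3, -0.9]
opening: 1.0
grasp_force: 0.0
```

Run:
```python
from h import *
s=r.sense();print(s['eef_pos'].round(2),s['tcp_rot'])
p,d,K,T=save('wrist','w4'); W=world(d,K,T)
m=((W[...,2]>108)&(W[...,2]<130)).astype(np.uint8); m[d==0]=0
n,l,st,c=cv2.connectedComponentsWithStats(m)
for i in range(1,n):
    if st[i,4]>300: print(c[i],st[i],ray(*c[i],116,K,T).round(1),W[l==i].mean(0).round(1),p[l==i].mean(0).round())
p,d,K,T=save('top','top2'); W=world(d,K,T); Z=W[...,2]
M=np.zeros((480,640),bool);M[195:300,235:440]=1
m=(M&(Z>6)&(Z<16)).astype(np.uint8)
n,l,st,c=cv2.connectedComponentsWithStats(m);i=1+st[1:,4].argmax()
print(cv2.minAreaRect(W[l==i][:,:2].astype(np.float32)))
m=M&(Z>38)&(Z<60);n,l,st,c=cv2.connectedComponentsWithStats(m.astype(np.uint8))
for i in range(1,n):
    if st[i,4]>15: print(c[i],np.median(W[l==i],0).round(1))
cv2.imwrite('pics/t2c.png',cv2.resize(cv2.cvtColor(p[180:300,230:440],4),None,fx=3.8,fy=3.8,interpolation=2))
```

```text
[539.93 312.99 261.7 ] [-3.14065469e+00  3.07851642e-04  2.27180676e+00]
[341.3755796   73.65935085] [ 311   40   62   69 3235] [478.3 420.2 116. ] [478.4 420.2 115. ] [149.  96. 119.]
[442.3083779 142.2459893] [ 412  112   61   61 2805] [572.3 435.  116. ] [572.7 435.1 115. ] [147.  91. 113.]
[209.90956072 150.33776301] [ 181  120   60   61 2709] [434.8 311.1 116. ] [434.7 310.7 115. ] [ 85.  38. 109.]
[317.83280182 225.90250569] [ 291  199   55   54 2195] [541.3 319.  116. ] [541.6 318.7 115. ] [151. 148. 148.]
((556.0458984375, -13.35882568359375), (76.11199951171875, 400.57635498046875), 3.738971471786499)
[389.68888889 207.4       ] [ 603.9 -124.6   46.4]
[288.78571429 215.        ] [587.4 101.5  46.8]
[340.65408805 229.94339623] [553.2 -13.8  46.3]
```

View pics/w4.png

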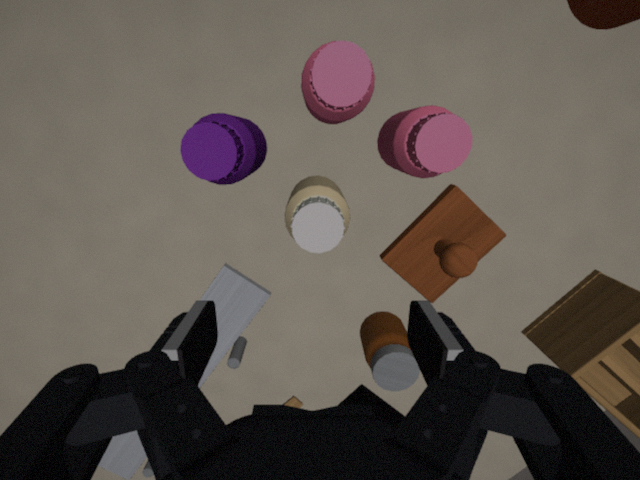

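View pics/t2c.png

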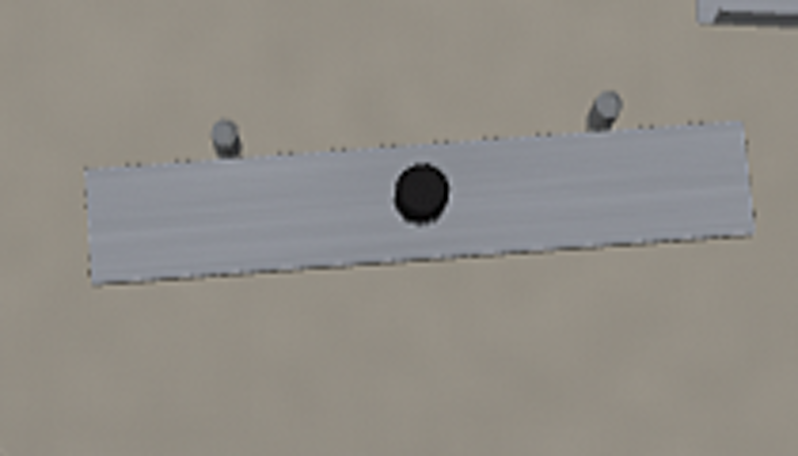

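The wrist view shows the cream canister's cap at (318,226), between the purple (210,150) and the pinks (341,74) and (442,142); it measures (541.4,319) at z 115. The top crop shows the bar's edge on both pins, at (227,155) and (600,130), with the knob at (553,-14). Descending onto the canister.

>>> step_arm(
  plan="0 0 0 1.5 5 -45 0; 0 0 0 1.5 5 -90 0; 0 0 0 1.5 5 -130 0; 0 0 0 1.5 5 -165 0; 0 0 0 1.5 5 -190 0; 0 0 0 1.5 5 -196 0; 0 0 0 1.5 5 -196 0; 0 0 0 1.5 5 -196 30",
  force=30,
)

```text
clock: 12.85
eef_pos: [542.6, 318.9, 67.5]
tcp_rot: [3.14, 0.0, 2.271]
contact_force: [0.3, 0.1, -0.4]
opening: 0.884
grasp_force: 0.0
```

>>> step_arm(
  plan="0 0 0 0 0 0 60; 0 0 0 0 0 0 80; 0 0 0 0 0 0 100; 0 0 0 0 0 0 140; 0 0 0 0 0 0 140; 0 0 0 0 0 0 140",
)

```text
clock: 13.45
eef_pos: [542.2, 319.1, 68.0]
tcp_rot: [3.14, 0.001, 2.272]
contact_force: [-1.5, -3.7, 8.4]
opening: 0.738
grasp_force: 31.5
```

>>> step_arm(
  plan="0 0 0 0 0 10 140; 0 0 0 0 0 30 140; 0 0 0 0 0 60 140; 0 0 0 0 0 90 140; 0 0 0 0 0 110 140; 0 0 0 0 0 110 140",
)

```text
clock: 14.05
eef_pos: [543.2, 320.0, 180.0]
tcp_rot: [3.135, 0.001, 2.272]
contact_force: [0.4, 1.6, -4.9]
opening: 0.731
grasp_force: 35.4
```

>>> step_arm(
  plan="0 0 -3 1 -25 0 140; 0 0 -7 2 -65 0 140; 0 0 -12 3 -110 0 140; 0 0 -17 4 -155 0 140; 0 0 -22 5 -200 0 140; 0 0 -24 6.5 -238 0 140; 0 0 -24 6.5 -259 0 140; 0 0 -24 6.5 -259.5 0 140",
)

```text
clock: 14.85
eef_pos: [547.1, 56.8, 175.0]
tcp_rot: [-3.14, 0.0, 1.85]
contact_force: [-0.4, 1.4, -4.9]
opening: 0.731
grasp_force: 35.4
```

Run:
```python
from h import *
s=r.sense();print(s['eef_pos'].round(2),s['tcp_rot'],s['contact_force'].round(2),s['opening'])
p,d,K,T=save('wrist','w5'); W=world(d,K,T)
s=r.sense();print(s['eef_pos'].round(2),s['contact_force'].round(2))
print(W[::60,::80,2].round())
```

```text
[547.11  56.8  174.99] [-3.13969545e+00  3.11402460e-04  1.85023609e+00] [-0.41  1.36 -4.85] 0.7313769195359404
[547.33  58.15 175.12] [ 0.99 -0.31 -5.2 ]
[[ -2.  -1.  -0.  -1.  -3.  -1.  -0.  -2.]
 [ -1.  -1.  -1.   1.  -1.  -1.  -0.  18.]
 [ -1.  -1.  -2.  -1.  10.  -2.  -0.  -1.]
 [ -1.  -1.  -0.  -0.  10.  -1.  -1.  -0.]
 [ -1.  -1.  -1.  -2. 151.  -0.  -0.  22.]
 [ -0.  -1.  -0. 176. 196. 178.  -1.  13.]
 [ -1.  -1. 212.  -1. 222. 202. 218.  11.]
 [  0. 240.  -0. 245. 239. 245. 222. 240.]]
```

View pics/w5.png

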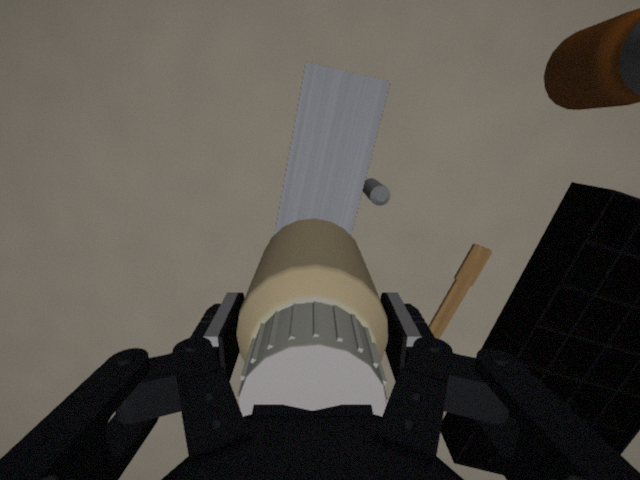

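The canister is upright in the jaws, about 0.5 kg, lined up over the left half of the bar, with the left pin at (377,192). Lowering.

>>> step_arm(
  plan="0 0 0 1 0 -30 140; 0 0 0 1 0 -60 140; 0 0 0 1 0 -80 140; 0 0 0 1 0 -89 140; 0 0 0 1 0 -92 140; 0 0 0 1 0 -92 140; 0 0 0 1 0 -92 140",
)

```text
clock: 15.6
eef_pos: [549.8, 59.8, 84.9]
tcp_rot: [3.14, 0.0, 1.853]
contact_force: [0.2, 0.7, -4.6]
opening: 0.735
grasp_force: 35.4
```

>>> step_arm(
  plan="0 0 0 0 0 -1 140; 0 0 0 0 0 -2 140; 0 0 0 0 0 -2.5 140; 0 0 0 0 0 -2.5 140",
)

```text
clock: 16.0
eef_pos: [549.1, 59.4, 81.6]
tcp_rot: [3.141, -0.0, 1.853]
contact_force: [-0.2, -0.4, -4.3]
opening: 0.736
grasp_force: 35.4
```

>>> step_arm(
  plan="0 0 0 0 0 -0.7 140; 0 0 0 0 0 -1.4 140; 0 0 0 0 0 -2 140; 0 0 0 0 0 -2 140; 0 0 0 0 0 -2 140",
)

```text
clock: 16.5
eef_pos: [549.0, 59.5, 79.4]
tcp_rot: [-3.141, -0.0, 1.853]
contact_force: [-0.3, -0.3, -5.3]
opening: 0.733
grasp_force: 35.4
```

>>> step_arm(
  plan="0 0 0 0 0 -0.5 140; 0 0 0 0 0 -1 140; 0 0 0 0 0 -1 140; 0 0 0 0 0 -1 140",
)

```text
clock: 16.9
eef_pos: [549.0, 59.4, 78.5]
tcp_rot: [3.142, 0.0, 1.853]
contact_force: [-0.4, 0.1, -5.0]
opening: 0.738
grasp_force: 35.4
```

>>> step_arm(
  plan="0 0 0 0 0 -0.3 140; 0 0 0 0 0 -0.7 140; 0 0 0 0 0 -0.7 140; 0 0 0 0 0 -0.7 140",
)

```text
clock: 17.3
eef_pos: [549.1, 59.5, 78.1]
tcp_rot: [3.141, 0.0, 1.853]
contact_force: [-2.2, -0.7, 3.5]
opening: 0.738
grasp_force: 36.1
```

>>> step_arm(
  plan="0 0 0 0 0 -0.3 140; 0 0 0 0 0 -0.6 140; 0 0 0 0 0 -0.6 140; 0 0 0 0 0 -0.6 140",
)

```text
clock: 17.7
eef_pos: [549.1, 59.5, 78.0]
tcp_rot: [3.141, 0.0, 1.853]
contact_force: [-4.9, -0.4, 11.0]
opening: 0.735
grasp_force: 36.8
```

Seated on the bar: contact at z 78 as predicted, with the side load toward the pins. Easing off and opening.

>>> step_arm(
  plan="0 0 0 0 0 0.5 140; 0 0 0 0 0 0.5 60; 0 0 0 0 0 0.5 30; 0 0 0 0 0 0.5 0; 0 0 0 0 0 0.5 0; 0 0 0 0 0 0.5 0",
)

```text
clock: 18.3
eef_pos: [549.1, 59.5, 77.6]
tcp_rot: [3.142, 0.0, 1.853]
contact_force: [0.3, 1.0, 0.1]
opening: 1.0
grasp_force: 0.0
```

>>> step_arm(
  plan="0 0 0 0 0 10 0; 0 0 0 0 0 30 0; 0 0 0 0 0 60 0; 0 0 0 0 0 100 0; 0 0 0 0 0 145 0; 0 0 0 -40 10 170 0; 0 0 0 -80 50 180 0; 0 0 0 -110 90 180 0",
)

```text
clock: 19.1
eef_pos: [442.9, 143.9, 260.0]
tcp_rot: [3.138, -0.0, 1.851]
contact_force: [0.2, 0.6, 0.3]
opening: 1.001
grasp_force: 0.0
```

>>> step_arm(
  plan="0 0 0 -20 45 20 0; 0 0 0 -40 90 40 0; 0 0 0 -60 130 50 0; 0 0 0 -80 170 50 0; 0 0 0 -90 210 50 0; 0 0 0 -90 250 50 0; 0 0 0 -90 250 50 0",
)

```text
clock: 19.8
eef_pos: [352.9, 397.8, 308.3]
tcp_rot: [3.14, -0.002, 1.856]
contact_force: [0.1, 0.3, -0.2]
opening: 1.0
grasp_force: 0.0
```

Run:
```python
from h import *
s=r.sense();print(s['clock'],s['eef_pos'].round(),s['contact_force'].round(1))
p,d,K,T=save('top','top3'); W=world(d,K,T); Z=W[...,2]
ps,*_=save('scene','s6')
M=np.zeros((480,640),bool);M[195:300,235:440]=1
for a,b in((38,60),(108,125)):
    n,l,st,c=cv2.connectedComponentsWithStats((M&(Z>a)&(Z<b)).astype(np.uint8))
    for i in range(1,n):
        if st[i,4]>15: print(c[i],np.median(W[l==i],0).round(1))
f=lambda q:cv2.resize(cv2.cvtColor(q,4),(560,300),interpolation=2)
cv2.imwrite('pics/fin.png',np.vstack([f(p[170:290,225:449]),f(ps[180:300,190:414])]))
```

```text
19.8 [353. 398. 308.] [ 0.1  0.3 -0.2]
[389.65116279 207.25581395] [ 604.3 -124.3   45.5]
[288.73170732 214.90243902] [587.9 101.6  47. ]
[340.59493671 229.83544304] [553.2 -13.8  45.6]
[309.26829268 243.12195122] [520.7  57.2  49.7]
[308.43083004 225.83399209] [547.6  58.5 122.8]
```

View pics/fin.png

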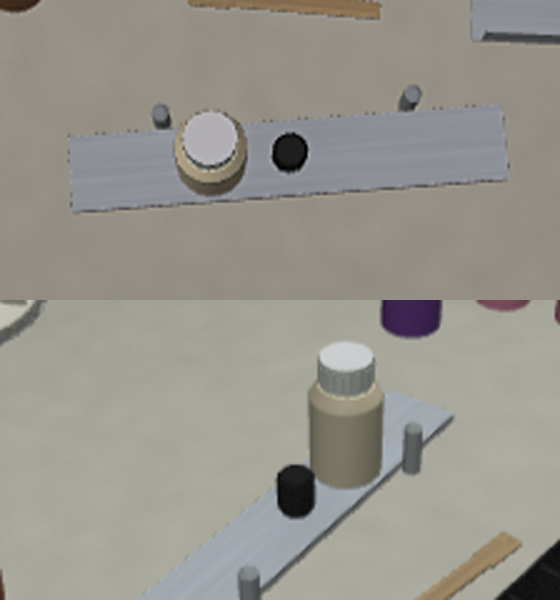

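The final view shows the canister upright at crop (210,150) on the bar, left of the knob at (290,152). The knob is exactly where it was after pressing. Both pin axes measure 43.0 mm from the centre line.

```bash
python3 -c "
from rig import r
print(r.sign_off())"
```

```text
the job is handed in; nothing more can be done
None
```

I handed the job in at 19.9 s: the straightedge bears on both pins after a light press of about 10–15 N in total, shared between the two. The cream canister stands upright on it, left of the knob, and the arm is clear with nothing else touched.

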